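Tip the scoop down and shut the clear box

TASK

The scoop stands upright in the clear box, so the lid cannot shut. With the fingertips, tip the scoop over by pushing its handle so that it lies down entirely inside the box, and only then push the open lid over and down until it is fully shut. Push gently, and do not pinch or lift the scoop or the pacifier case; the case stays in the box, the bottle, mug and teaspoon stay where they are, and the hand ends clear of everything.

Things in the scene. Friction and masses are not known exactly. Their poses are not given: they have to be found in the camera images.
- box: Clear acrylic box with white rim trim, fixed to the sideboard. Outside 160 (its x) by 250 (its y) by 90 mm high; walls and floor 5 mm; open on top. Origin: centre of its underside; z up. The lid's hinge runs along its far long side, x = +80 mm. Yaw up to 0.35 rad either way.
- lid (a joint): Angle (rad) of the box's lid: 0 fully shut (flat on the rim), 1.57 upright, up to 1.95 leaning back, away from the robot. Starts at 1.6 to 1.88. The hinge is stiff (friction 0.22 N m, a little more than the lid's weight needs), so the lid stays at the angle where it is left; some 2 to 5 N near its free edge move it.
- lid_hinge (a point): Middle of the lid's hinge line, on the box's far (+x) rim, 90.5 mm above the sideboard. The lid is a clear 160 by 250 mm panel, 5 mm thick, white edge trim, 0.2 kg, no knob. This frame turns with the lid: x from free edge to hinge, y along the hinge, z out of the lid's top face (up when shut, away from the robot when open); the hinge line lies in its under face.
- lid_edge (a point): Middle of the lid's free edge (mid-thickness), 160 mm from the hinge line; same axes as lid_hinge.
- scoop: Stainless scoop, about 90 g, loose, standing on the box's floor near one of the box's y ends (either). Flat-bottomed cup, 44 mm wide at the foot, 48 at the rim, 40 high, with an upright handle: a strip 12 mm wide (its y), 5 mm thick, centred 26.5 mm from the cup's axis on its -x side, which faces roughly the box's -y end at the start. Origin: centre of the cup's underside; z up along its height.
- scoop_end (a point): Top end of the scoop's handle (the scoop falls by itself past 25 to 45 degrees of lean), 135 mm from the plane of the cup's underside: 140 mm above the sideboard, 50 mm above the box's rim while it stands. Only towards the box's other y end is there room for the scoop to lie down inside; tipped any other way it props on a wall.
- case: Small round pink plastic pacifier case, 57 mm across, 28 mm high, 50 g, loose on the box's floor at the other end from the scoop; the scoop may fall onto it. Origin: centre of its underside.
- bottle: Pastel green bottle with white cap, 60 mm across, 160 mm tall, loose, standing beside one y end of the box. Origin: centre of its underside. Leave alone.
- mug: White ceramic mug, 80 mm across, 90 mm tall, handle at its +y, loose, standing beside the other end of the box. Origin: centre of its underside. Leave alone.
- teaspoon: Steel teaspoon lying flat on the sideboard along its own x, 136 mm long, loose; bowl towards +x. Origin: on the sideboard, 70 mm from the handle's end. Leave alone.
Not all that is in view belongs to the job. Of the things that look like the case, take the one that is farthest to the robot's right at the start.

How it is judged:
On the way, in this order (a step that is already met when the one before it is completed fails the run):
1. the scoop has been tipped over and lies in the box, while the lid is still open (angle between scoop's own z axis and vertical above 1.1 rad and x of scoop in the frame of box between -0.078 and 0.078 m and y of scoop in the frame of box between -0.123 and 0.123 m and z of scoop in the frame of box between -0.005 and 0.09 m and x of scoop_end in the frame of box between -0.078 and 0.078 m and y of scoop_end in the frame of box between -0.123 and 0.123 m and z of scoop_end in the frame of box between -0.005 and 0.09 m and value of joint lid above 1.2 rad), for 0.2 s.
2. the lid is fully shut (value of joint lid below 0.04 rad), for 0.2 s.
At the end, for the whole second after the job is handed in: The lid is shut (within 0.04 rad); the scoop lies inside the box, at rest, its axis more than 1.1 rad from vertical, both ends within the walls and below the rim; the pacifier case is in the box; bottle, mug and teaspoon within 20 mm of where they stood (value of joint lid below 0.04 rad and linear speed of scoop below 0.05 m/s and angle between scoop's own z axis and vertical above 1.1 rad and x of scoop in the frame of box between -0.078 and 0.078 m and y of scoop in the frame of box between -0.123 and 0.123 m and z of scoop in the frame of box between -0.005 and 0.09 m and x of scoop_end in the frame of box between -0.078 and 0.078 m and y of scoop_end in the frame of box between -0.123 and 0.123 m and z of scoop_end in the frame of box between -0.005 and 0.09 m and x of case in the frame of box between -0.078 and 0.078 m and y of case in the frame of box between -0.123 and 0.123 m and z of case in the frame of box between -0.005 and 0.06 m and distance of each of bottle, mug, teaspoon from where it was at the start of the episode below 0.02 m); the robot touches nothing.
It fails at once if the scoop or the pacifier case is lifted (its underside's centre more than 65 mm above the sideboard) (height (world z) of any of scoop, case above 0.065 m).
It fails at once if the scoop or the pacifier case is pinched or shoved hard (over 15 N from the fingers) (contact force between the fingers and scoop above 15 N or contact force between the fingers and case above 15 N).
It fails at once if the lid is pressed very hard (over 80 N from the fingers) (contact force between the fingers and lid above 80 N).
It fails at once if the lid is pushed down on the scoop while it still stands (value of joint lid below 0.9 rad and angle between scoop's own z axis and vertical below 0.6 rad).
It fails at once if the bottle, mug or teaspoon is disturbed (moved over 25 mm, or bottle or mug tilted over 0.35 rad) (distance of any of bottle, mug, teaspoon from where it was at the start of the episode above 0.025 m or angle between any of bottle, mug's own z axis and vertical above 0.35 rad).
It also fails if it takes over 54 s, if anything falls off the work surface, if the arm or the gripper's body presses on something with over 40 N, if the wrist force passes 120 N, or if a joint passes its speed limit or range.

ROBOT

A 6-joint arm with a two-finger parallel gripper is mounted at the origin on the work surface. World frame = base frame: x ahead of the robot, y to its left, z up, the work surface at z = 0. Lengths are in m, angles in rad, forces in N, time in s.
With the tool pointing down it reaches from about 0.35 to 0.775 m from the base axis. Payload 5.5 kg.
Tool frame: the origin (TCP) lies at the very end of the fingers, on their centre line; the grasp point (between the pads) lies env.hold_point_z behind it (env.hold_point_z is the distance from the TCP to the grasp point, in m); z points along the fingers, y is the line along which they close (so a half turn about z gives the same grasp; the last joint's range is limited). The gripper opens to 85 mm and grips with 20 to 120 N. Pads are 22 mm wide; open, the fingers measure 114 mm over their backs; the gripper's body (76 mm by 85 mm) begins 54 mm behind the grasp point. The pads swing forward as they close: fully open they stand 13 mm farther back than shut.
Start: joints at [0.986, 0.313, 0.046, 1.304, 0, 1.431], TCP at [0.247, 0.519, 0.231] pointing down, gripper open.
Joint ranges: [-2.76, 2.76], [-0.86, 1.69], [-1.03, 1.26], [-2.2, 2.34], [-1.47, 1.5], [-3.14, 3.14]. Speed limits (rad/s): [2.57, 2.57, 3.14, 3.14, 3.14, 3.14].

INTERFACE

Orientations are given as a unit quaternion [w, x, y, z].
In Python, from workcell import env gives the robot as it stands.
- The arm moves only by the tool carry_out, never from a script. Its argument "steps" is a list of rows, each a list of 3 entries, a list of its own where there are three numbers: the turn, a rotation vector about the tool's x, y, z in degrees, then the shift along the tool's x, y, z in cm, then the closure in counts, from 0 (fully open) to 255 (shut). A call has exactly 8 rows; each row is the pose to reach, as a shift and turn from the pose commanded when the call began, along the tool's axes at that moment; what a row does not reach only later rows make up. A row lasts 1/8 s, in which the tool goes at most 62.5 mm and 10.7 degrees, less where a joint would pass 70% of its speed; a pose out of reach is approached as far as the arm can. A call with a gripper value outside its range is refused whole. The fingers move at their own pace and stop on an object; "force" is the grip in N (left out, the last holds). Time passes only in rows, so rows that repeat a pose let the fingers close, or fill a call up. It gives the time, the measured TCP pose, the force, the opening and the grip force at its end, in the units of the state.
- env.get_state(): the state, without advancing time (a new reading comes with each control period).
- env.read_camera(name): name is "scene" or "top"; returns (picture, depth): 400x640x3 uint8, red, green, blue; 400x640 float32, m along the optical axis (not along the pixel's ray), 0 where there is no reading.
- env.get_calibration(name): a dict with "fx", "fy", "cx", "cy" (pixels), "origin" and "orientation" of the camera in the world. Camera axes: x right, y up, looking along -z (the intrinsics and any distortion apply to the point x, -y, -z); pixel columns grow to the right and rows downward; lengths in m; the calibration is good to about 2 mm. A picture is of the moment at which its call begins. get_calibration takes no time and is no camera call.
- env.hand_in(): hands the job in; it is judged then, once.
The state is a dict: "clock": time; "joint_pos": joint angles; "qvel": joint speeds; "tau": joint torques, N m; "tcp_pos": TCP position; "orientation": TCP orientation; "wrist_force": force on the tool from outside, world axes, zero at the start; "ft_torque": the same for the moment, N m; "finger_gap": finger opening in m; "grip_force": force on a finger pad.
Only numpy, scipy, OpenCV 4.12 (cv2) and the standard library are available. Lean on these libraries where they do the work, as an engineer would, in place of code of your own. Each camera call takes 0.05 s, during which the arm holds its last target. There are 200 camera calls.

## Working session

There is one attempt and no reset: what is moved stays moved. The work goes in short steps, Python scripts to look and compute and a tool call to move; the robot and the scene stay as the last step left them, time stands still between calls to the robot, and variables do not carry over. Pictures are saved under pics/ and viewed, at most 10 in all, crops included, and the job is handed in when it is done.

Besides the shell and the picture viewer there is one more tool, called after "Request:" as name([rows], argument=value, ...), one row to a line, values as JSON. carry_out: Moves the arm, as the interface text tells. Its arguments: {"type":"object","properties":{"steps":{"type":"array","items":{"type":"array"}},"force":{"type":"number"}},"required":["steps"]}

```bash
mkdir -p pics
cat > h.py <<'E'
import numpy as np, cv2
from scipy.spatial.transform import Rotation as R
from workcell import env
def rot(q): return R.from_quat([q[1],q[2],q[3],q[0]])
def look(name):
    p,d=env.read_camera(name); c=env.get_calibration(name)
    v,u=np.mgrid[:400,:640]
    X=np.stack([(u-c['cx'])/c['fx']*d,-(v-c['cy'])/c['fy']*d,-d],-1)
    W=X@rot(c['orientation']).as_matrix().T+np.array(c['origin'])
    W[d==0]=np.nan
    return p,d,W
def save(p,f): cv2.imwrite('pics/'+f,cv2.cvtColor(p,cv2.COLOR_RGB2BGR))
E
python3 - <<'E'
from h import *
print(env.get_state())
for n in('scene','top'):
    p,d,W=look(n); save(p,n+'0.png'); np.save(n+'0.npy',W); c=env.get_calibration(n);print(c)
E
```

```text
{'clock': 0.0, 'joint_pos': array([ 9.86351397e-01,  3.14025496e-01,  4.49660955e-02,  1.30358776e+00,
       -1.89134249e-05,  1.43115362e+00]), 'qvel': array([ 1.59231014e-03, -6.04914264e-04, -1.64150671e-03, -2.49943453e-04,
        2.10508839e-04,  9.14203325e-05]), 'tau': array([-3.31009815e-04, -4.80625105e+01,  2.98533905e+01,  1.93530251e-02,
       -2.32112061e-04, -5.65898006e-06]), 'tcp_pos': array([0.24716091, 0.51860095, 0.23038932]), 'orientation': array([-3.18926701e-04,  2.20572126e-01,  9.75370227e-01, -8.68777105e-04]), 'wrist_force': array([-1.22102405, -0.19232366, -0.21371726]), 'ft_torque': array([-0.03639005,  0.00170441,  0.02646735]), 'grip_force': 0.0, 'finger_gap': 0.08529465440148405}
{'fx': 476.81411476526375, 'fy': 476.81411476526375, 'cx': 317.3177755521715, 'cy': 202.2750346039487, 'origin': array([ 0.82912919, -0.43979679,  0.99157223]), 'orientation': array([0.92265213, 0.26734039, 0.07130681, 0.2686215 ])}
{'fx': 409.5156027589228, 'fy': 409.5156027589228, 'cx': 319.54327751865526, 'cy': 199.46381022204667, 'origin': array([0.43128558, 0.04943962, 1.10815369]), 'orientation': array([ 0.71355573,  0.0329423 , -0.03521787, -0.69893686])}
```

View pics/scene0.png

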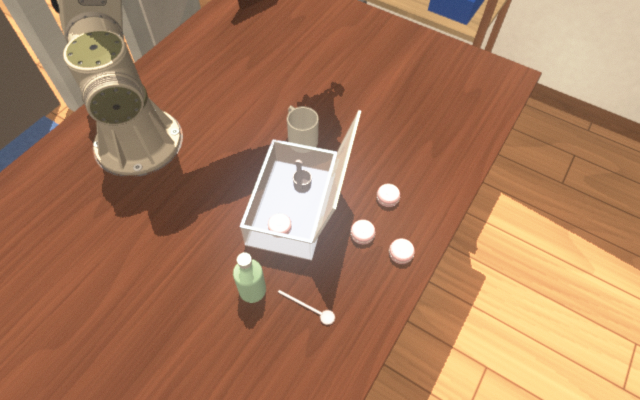

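View pics/top0.png

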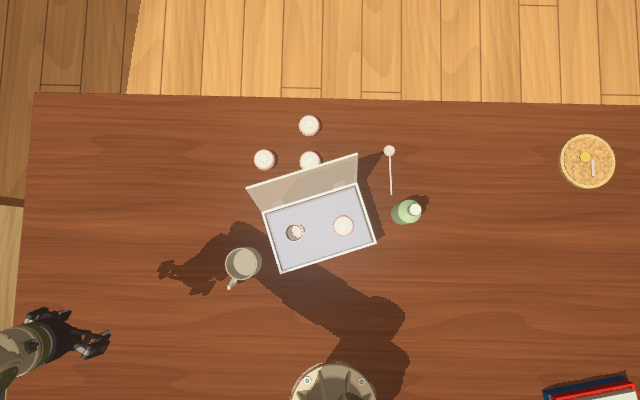

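The scene view shows the scoop standing at the far-left (+y) end of the box at (300,175), with the case at (279,225). The lid is open, the mug is by the +y end and the bottle and spoon are by the -y end. The top view shows box rim corners at about (262,212), (357,184), (376,243) and (281,272), the scoop at (295,232), the case at (343,226) and the bottle at (407,212).

Run:
```python
from h import *
W=np.load('top0.npy'); p=cv2.imread('pics/top0.png')
z=W[...,2]
m=(abs(z-.091)<.006).astype(np.uint8); m[:,:200]=0; m[:,440:]=0
m[:150]=0; m[290:]=0
n,l,s,c=cv2.connectedComponentsWithStats(m,connectivity=8)
for i in range(1,n):
    if s[i,4]>25:
        P=W[l==i]; print(s[i],cv2.minAreaRect(P[:,:2].astype(np.float32)),P[:,2].mean())
def reg(u0,u1,v0,v1,lo,hi,nm):
    q=W[v0:v1,u0:u1].reshape(-1,3); q=q[(q[:,2]>lo)&(q[:,2]<hi)]; print(nm,len(q),q.mean(0) if len(q) else '',np.ptp(q,axis=0) if len(q) else '')
reg(280,312,215,250,.1,.2,'handletop top');reg(280,312,215,250,.03,.055,'cup')
reg(330,356,212,240,.025,.045,'case'); reg(390,430,195,230,.15,.17,'bottle'); reg(222,265,245,285,.08,.1,'mug')
reg(240,365,145,195,.2,.3,'lid edge')
q=W[145:215,240:365].reshape(-1,3);q=q[(q[:,2]>.1)&(q[:,2]<.3)];c0=q.mean(0);print('lid plane',c0,np.linalg.svd(q-c0,full_matrices=False)[2],len(q),q[:,2].max())
S=np.load('scene0.npy');q=S[140:200,280:320].reshape(-1,3);q=q[(q[:,2]>.1)&(q[:,2]<.16)];print('sc handle',len(q),q[np.argsort(-q[:,2])][:12])
a=cv2.resize(p[170:285,225:415],None,fx=4,fy=4,interpolation=cv2.INTER_CUBIC);
s=cv2.imread('pics/scene0.png');b=cv2.resize(s[100:260,220:390],None,fx=3.4,fy=3.4,interpolation=cv2.INTER_CUBIC)
cv2.imwrite('pics/a.png',a);cv2.imwrite('pics/b.png',b)
```

```text
[261 182 116  92 906] ((0.4615921378135681, 0.04891514033079147), (0.1633181869983673, 0.251397043466568), 18.6717586517334) 0.09014883648097408
[225 248  32  32 166] ((0.3676578104496002, 0.2381543666124344), (0.07567711919546127, 0.07701115310192108), 1.1462746858596802) 0.08955446376103413
handletop top 17 [0.45662654 0.08798702 0.13939913] [0.01412637 0.00768477 0.03307992]
cup 66 [0.44714495 0.11625792 0.0427944 ] [0.04420396 0.04963942 0.02197564]
case 343 [ 0.46870747 -0.01560294  0.03208561] [0.05309291 0.05288856 0.01315541]
bottle 119 [ 0.50501943 -0.17399124  0.15896363] [0.02572393 0.02589481 0.01243939]
mug 190 [0.36662883 0.23891249 0.08869103] [0.07938017 0.07812081 0.01424793]
lid edge 1238 [0.5701582  0.08556525 0.22797377] [0.09052934 0.24097545 0.04964256]
lid plane [0.55900358 0.08256298 0.18415042] [[-0.32062038  0.94720704 -0.00117754]
 [ 0.24047252  0.08259993  0.96713506]
 [-0.9161744  -0.30980005  0.25426048]] 2961 0.24972270319361212
sc handle 75 [[0.4601806  0.08747024 0.14381824]
 [0.46332969 0.08670731 0.14325251]
 [0.45716921 0.08389582 0.14196495]
 [0.45722748 0.08780857 0.14133494]
 [0.46197419 0.08464538 0.14090053]
 [0.45493155 0.08719915 0.14037118]
 [0.45999696 0.08760152 0.13986764]
 [0.46332714 0.08659038 0.13970033]
 [0.45804831 0.08650225 0.13969406]
 [0.45426904 0.08413481 0.13961953]
 [0.45913135 0.08482401 0.13865382]
 [0.4552445  0.08260817 0.13833226]]
```

View pics/a.png

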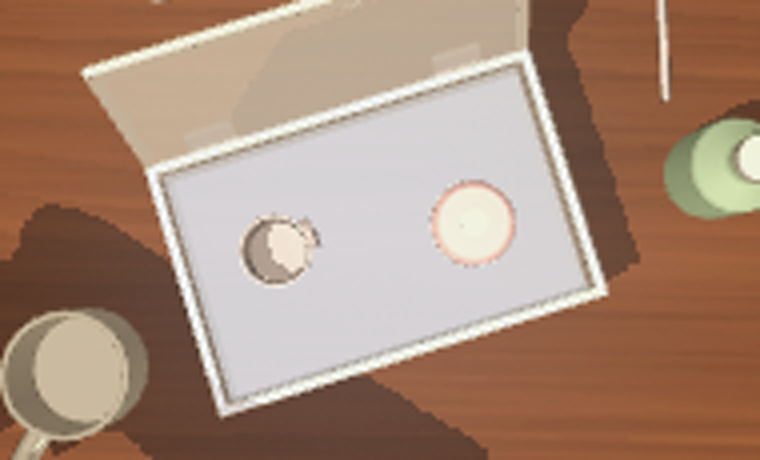

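View pics/b.png

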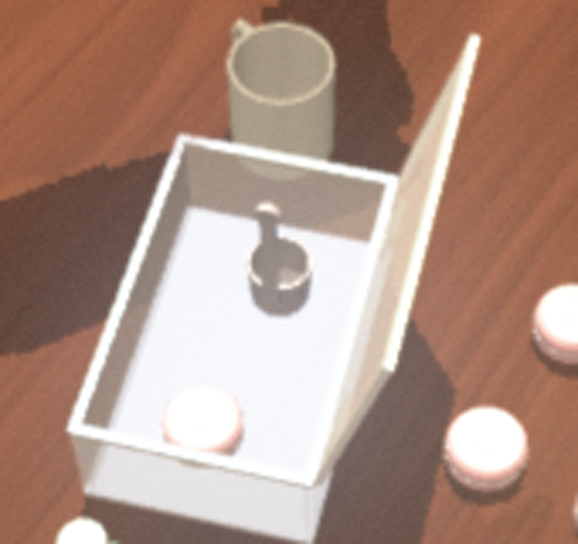

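Box: centre (0.462, 0.049), yaw 18.7°; size and height match the spec. The handle end is at box (0.009, 0.037), z 0.14. The case is at box (-0.014, -0.064) and the lid angle is about 1.83 rad. The scoop has to tip towards box -y, so I go to its +y side with the fingers shut.

Request:
carry_out([
  [[0, 0, 8], [-5.0, -3.9, 0], 255],
  [[0, 0, 16], [-10, -7.8, 0], 255],
  [[0, 0, 24], [-15, -11.7, 0], 255],
  [[0, 0, 32], [-20, -15.6, 0], 255],
  [[0, 0, 40], [-25, -19.5, 0], 255],
  [[0, 0, 45.8], [-30, -23.3, 0], 255],
  [[0, 0, 45.8], [-35, -27.2, 0], 255],
  [[0, 0, 45.8], [-35, -27.2, 0], 255],
], force=20)

```text
clock: 1.1
tcp_pos: [0.4478, 0.1195, 0.2309]
orientation: [0.0, 0.585, 0.811, -0.0]
wrist_force: [0.4, 0.6, 0.4]
finger_gap: 0.0003
grip_force: 0.0
```

```bash
cat >> h.py <<'E'
C=np.array([.4616,.0489,0]);B=R.from_euler('z',18.67,degrees=True)
def box(P): return B.inv().apply(np.asarray(P)-C)
def st():
    s=env.get_state();T=rot(s['orientation']).as_matrix()
    print('t',s['clock'],'tcp box',box(s['tcp_pos']).round(4),'toolaxes in box',(B.inv().as_matrix()@T).round(3).tolist(),'F',s['wrist_force'].round(2),'gap',s['finger_gap'])
E
python3 -c "
from h import *
st();print(env.hold_point_z)"
```

```text
t 1.1 tcp box [0.0095 0.0713 0.2309] toolaxes in box [[0.006, 1.0, -0.0], [1.0, -0.006, -0.0], [-0.0, -0.0, -1.0]] F [0.37 0.64 0.38] gap 0.0002602817396824006
0.0187
```

Request:
carry_out([
  [[0, 0, 0], [0, 0, 3], 255],
  [[0, 0, 0], [0, 0, 7], 255],
  [[0, 0, 0], [0, 0, 10.5], 255],
  [[0, 0, 0], [0, 0, 12], 255],
  [[0, 0, 0], [0, 0, 12], 255],
  [[0, 0, 0], [-0.7, 0, 12], 255],
  [[0, 0, 0], [-1.3, 0, 12], 255],
  [[0, 0, 0], [-1.9, 0, 12], 255],
])

```text
clock: 2.1
tcp_pos: [0.4533, 0.1045, 0.1122]
orientation: [0.001, 0.583, 0.813, 0.001]
wrist_force: [-0.4, 0.6, -0.2]
finger_gap: -0.0001
grip_force: 0.0
```

```bash
python3 -c "
from h import *
st()
p,d,W=look('scene');save(cv2.resize(p[60:260,200:400],None,fx=3,fy=3),'c.png')"
```

```text
t 2.1 tcp box [0.01   0.0553 0.1122] toolaxes in box [[-0.0, 1.0, 0.002], [1.0, 0.0, -0.0], [-0.0, 0.002, -1.0]] F [-0.35  0.61 -0.22] gap -0.00012583263381356628
```

View pics/c.png

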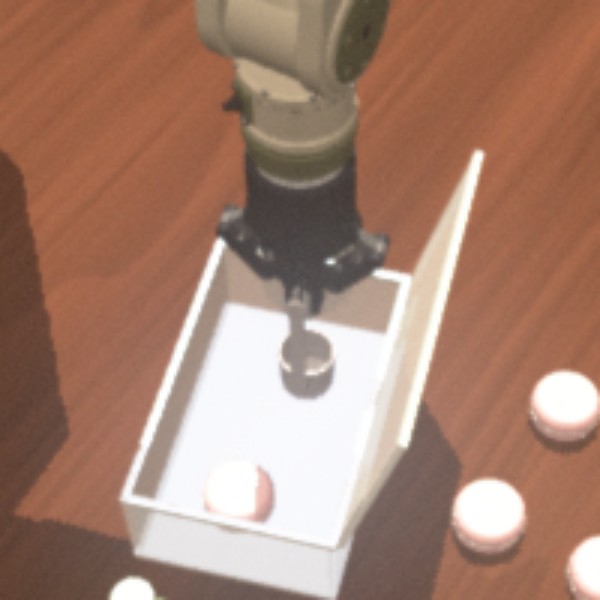

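The fingers sit just behind the handle, with the lid at right and the case at (238,490) in the crop. Before pushing I check the handle and cup geometry numerically.

```bash
python3 -c "
from h import *
S=np.load('scene0.npy')[140:200,280:325].reshape(-1,3);Q=box(S)
for lo,hi in((.005,.02),(.02,.035),(.035,.05),(.05,.08),(.08,.11),(.11,.15)):
    q=Q[(Q[:,2]>lo)&(Q[:,2]<hi)&(abs(Q[:,0])<.05)&(Q[:,1]<.11)];print(lo,len(q),np.percentile(q,[5,50,95],axis=0).round(3).tolist())
c=env.get_calibration('scene')
def pr(b):
    w=B.apply(b)+C; x=rot(c['orientation']).inv().apply(w-c['origin']); return (c['cx']-c['fx']*x[0]/x[2],c['cy']+c['fy']*x[1]/x[2])
print('end',pr([.009,.037,.14]),'rim c',pr([.008,.066,.045]),'foot',pr([.008,.066,.005]),'handle foot',pr([.009,.037,.03]))
"
```

```text
0.005 205 [[-0.036, 0.025, 0.005], [0.012, 0.059, 0.007], [0.046, 0.1, 0.018]]
0.02 99 [[-0.011, 0.035, 0.021], [0.015, 0.063, 0.028], [0.031, 0.085, 0.035]]
0.035 97 [[-0.012, 0.034, 0.036], [0.012, 0.055, 0.042], [0.031, 0.085, 0.046]]
0.05 35 [[0.005, 0.033, 0.052], [0.01, 0.034, 0.067], [0.015, 0.036, 0.078]]
0.08 37 [[0.006, 0.033, 0.083], [0.011, 0.034, 0.095], [0.016, 0.036, 0.108]]
0.11 65 [[0.003, 0.033, 0.112], [0.009, 0.035, 0.131], [0.017, 0.038, 0.141]]
end (np.float64(298.1666394903392), np.float64(160.86223524041674)) rim c (np.float64(301.6821226806653), np.float64(175.17516546951774)) foot (np.float64(301.93368523867724), np.float64(184.44879762337453)) handle foot (np.float64(299.1634775542183), np.float64(188.31986565600275))
```

Request:
carry_out([
  [[0, 0, 0], [-0.7, 0, 0], 255],
  [[0, 0, 0], [-1.5, 0, 0], 255],
  [[0, 0, 0], [-2.5, 0, 0], 255],
  [[0, 0, 0], [-3.5, 0, 0], 255],
  [[0, 0, 0], [-4.5, 0, 0.3], 255],
  [[0, 0, 0], [-5.5, 0, 0.6], 255],
  [[0, 0, 0], [-6.5, 0, 0.8], 255],
  [[0, 0, 0], [-7.5, 0, 0.8], 255],
])

```text
clock: 3.15
tcp_pos: [0.4765, 0.0333, 0.103]
orientation: [-0.0, 0.583, 0.813, -0.0]
wrist_force: [-0.6, -0.0, -0.8]
finger_gap: 0.0001
grip_force: 0.0
```

```bash
cat >> h.py <<'E'
def scoop():
    for n in('scene','top'):
        p,d,W=look(n);Q=box(W.reshape(-1,3));q=Q[(abs(Q[:,0])<.07)&(Q[:,1]>-.115)&(Q[:,1]<.115)&(Q[:,2]>.011)&(Q[:,2]<.085)]
        print(n)
        for y in np.arange(-.11,.11,.02):
            k=q[abs(q[:,1]-y)<.01]
            if len(k)>3: print(round(y,3),len(k),'x',np.percentile(k[:,0],[5,95]).round(3),'z',np.percentile(k[:,2],[5,50,95]).round(3))
    return p
E
python3 -c "
from h import *
st();scoop()"
```

```text
t 3.15 tcp box [ 0.0091 -0.0196  0.103 ] toolaxes in box [[-0.001, 1.0, -0.0], [1.0, 0.001, 0.0], [0.0, -0.0, -1.0]] F [-0.65 -0.03 -0.76] gap 7.427403899373939e-05
scene
-0.09 94 x [-0.031  0.009] z [0.022 0.03  0.033]
-0.07 193 x [-0.034  0.015] z [0.022 0.031 0.034]
-0.05 103 x [-0.03   0.009] z [0.027 0.03  0.033]
-0.01 7 x [0.014 0.015] z [0.058 0.068 0.08 ]
0.01 13 x [0.006 0.019] z [0.028 0.036 0.047]
0.03 18 x [0.009 0.032] z [0.027 0.038 0.048]
0.05 32 x [0.008 0.031] z [0.012 0.015 0.038]
top
0.07 24 x [0.004 0.023] z [0.028 0.036 0.042]
```

Still leaning on the finger; continue slowly.

Request:
carry_out([
  [[0, 0, 0], [-0.8, 0, 0], 255],
  [[0, 0, 0], [-1.6, 0, 0], 255],
  [[0, 0, 0], [-2.4, 0, 0], 255],
  [[0, 0, 0], [-3.2, 0, 0], 255],
  [[0, 0, 0], [-4.0, 0, 0], 255],
  [[0, 0, 0], [-4.8, 0, 0], 255],
  [[0, 0, 0], [-4.8, 0, -2], 255],
  [[0, 0, 0], [-4.8, 0, -6], 255],
])

```text
clock: 4.25
tcp_pos: [0.4906, -0.0117, 0.1624]
orientation: [-0.002, 0.583, 0.813, -0.001]
wrist_force: [1.0, 0.2, -1.3]
finger_gap: 0.0001
grip_force: 0.0
```

Request:
carry_out([
  [[0, 0, 0], [0, 0, -4], 255],
  [[0, 0, 0], [3, 0, -8], 255],
  [[0, 0, 0], [8, 0, -10], 255],
  [[0, 0, 0], [13, 0, -11], 255],
  [[0, 0, 0], [18, 0, -11], 255],
  [[0, 0, 0], [20, 0, -11], 255],
  [[0, 0, 0], [20, 0, -11], 255],
  [[0, 0, 0], [20, 0, -11], 255],
])

```text
clock: 5.25
tcp_pos: [0.428, 0.1774, 0.2732]
orientation: [0.0, 0.583, 0.813, -0.0]
wrist_force: [0.5, -0.3, -0.7]
finger_gap: 0.0003
grip_force: 0.0
```

```bash
python3 -c "
from h import *
st();p=scoop();save(cv2.resize(p[140:285,225:415],None,fx=4,fy=4,interpolation=cv2.INTER_CUBIC),'d.png')"
```

```text
t 5.25 tcp box [0.0093 0.1325 0.2732] toolaxes in box [[-0.001, 1.0, -0.0], [1.0, 0.001, -0.0], [-0.0, -0.0, -1.0]] F [ 0.46 -0.34 -0.7 ] gap 0.00031119644502923793
scene
-0.09 123 x [-0.03   0.009] z [0.022 0.031 0.052]
-0.07 173 x [-0.035  0.015] z [0.022 0.031 0.047]
-0.05 111 x [-0.031  0.01 ] z [0.028 0.032 0.04 ]
-0.03 31 x [-0.001  0.01 ] z [0.024 0.028 0.033]
-0.01 29 x [0.001 0.01 ] z [0.017 0.021 0.025]
0.01 145 x [-0.008  0.035] z [0.014 0.022 0.059]
0.03 160 x [-0.005  0.035] z [0.012 0.042 0.057]
0.05 62 x [-0.001  0.034] z [0.015 0.043 0.05 ]
top
-0.09 55 x [-0.03   0.004] z [0.026 0.032 0.055]
-0.07 158 x [-0.038  0.01 ] z [0.027 0.034 0.05 ]
-0.05 141 x [-0.036  0.008] z [0.027 0.033 0.042]
-0.03 50 x [-0.02   0.007] z [0.025 0.031 0.035]
-0.01 35 x [-0.003  0.008] z [0.019 0.023 0.029]
0.01 109 x [-0.01  0.03] z [0.014 0.021 0.052]
0.03 135 x [-0.009  0.032] z [0.041 0.053 0.06 ]
0.05 95 x [-0.007  0.03 ] z [0.033 0.046 0.052]
```

View pics/d.png

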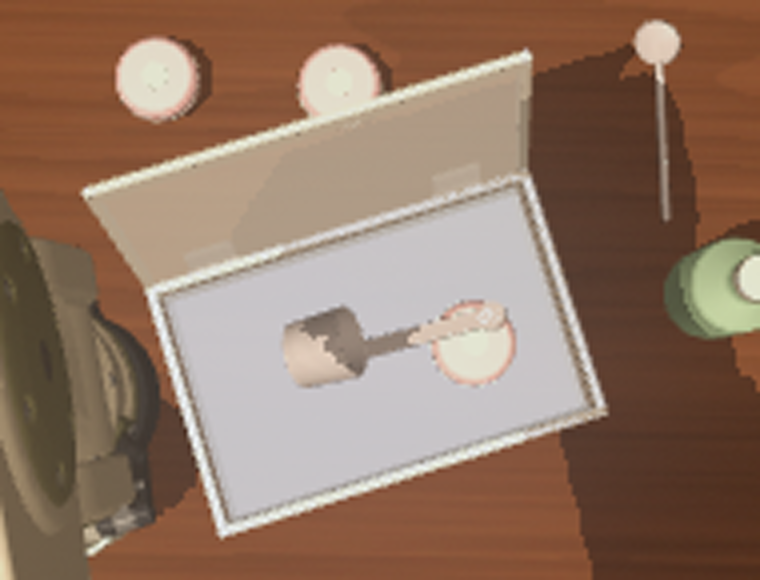

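The scoop lies with its cup near (325,347) in the crop and its handle resting on the case at (475,340). I fit the handle's lean precisely, since the limit is 1.1 rad.

```bash
python3 -c "
from h import *
for n in('scene','top'):
  A=[]
  for i in range(3):
    p,d,W=look(n);Q=box(W.reshape(-1,3))
    q=Q[(abs(Q[:,0])<.03)&(Q[:,1]>-.11)&(Q[:,1]<-.008)&(Q[:,2]>.014)&(Q[:,2]<.075)]
    A.append(q[(q[:,1]>-.03)&(q[:,1]<-.01)|(q[:,2]>.0385)])
  q=np.vstack(A);c=q.mean(0);
  for k in range(3):
    q=q[abs((q-c)@np.linalg.svd(q-c,full_matrices=False)[2][2])<.004];c=q.mean(0)
  v=np.linalg.svd(q-c,full_matrices=False)[2][0];print(n,len(q),v,np.arccos(abs(v[2])),'end',q[np.argmin(q[:,1])])
  f=np.polyfit(q[:,1],q[:,2],1);print(f,np.pi/2-np.arctan(abs(f[0])))
p,d,W=look('top');Q=box(W.reshape(-1,3));q=Q[(abs(Q[:,1])<.12)&(Q[:,2]>.1)&(Q[:,2]<.3)&(Q[:,0]>.07)&(Q[:,0]<.15)];f=np.polyfit(q[:,2],q[:,0],1);print('lid',f,np.pi/2+np.arctan(f[0]),q[:,2].max(),q[:,1].min(),q[:,1].max())
"
```

```text
scene 309 [ 0.0502248   0.93271141 -0.35710908] 1.20562527240473 end [ 0.00084001 -0.0912793   0.04814391]
[-0.38048644  0.01714268] 1.2072243230208988
top 330 [-0.04399973 -0.93317743  0.35671264] 1.2060496538120387 end [-0.00265516 -0.08785808  0.05043589]
[-0.3795986   0.02024533] 1.2080001131115328
lid [0.26234075 0.05473698] 1.8273556704595357 0.24930094631726296 -0.11998302371246228 0.11999512265898139
```

The lean is 1.206 rad from both cameras, and the end is at z ≈ 0.05, so the scoop is well inside. The lid is at 1.83 rad. Next I go behind the lid.

Request:
carry_out([
  [[0, 0, 0], [-1, 0, -3], 255],
  [[0, 0, 0], [-3, 1, -6.5], 255],
  [[0, 0, 0], [-6, 4, -6.5], 255],
  [[0, 0, 0], [-9, 8, -6.5], 255],
  [[0, 0, 0], [-12, 12, -6.5], 255],
  [[0, 0, 0], [-13.3, 15.5, -6.5], 255],
  [[0, 0, 0], [-13.3, 16, -6.5], 255],
  [[0, 0, 0], [-13.3, 16, -6.5], 255],
])

```text
clock: 6.7
tcp_pos: [0.6217, 0.1034, 0.3378]
orientation: [-0.001, 0.583, 0.813, -0.0]
wrist_force: [0.1, -0.3, 0.7]
finger_gap: 0.0002
grip_force: 0.0
```

```bash
python3 -c "
from h import *
st()"
```

```text
t 6.7 tcp box [1.691e-01 3.000e-04 3.378e-01] toolaxes in box [[-0.001, 1.0, -0.001], [1.0, 0.001, 0.001], [0.001, -0.001, -1.0]] F [ 0.12 -0.35  0.74] gap 0.00015720149963448395
```

Request:
carry_out([
  [[0, 0, 0], [0, 0, 4], 255],
  [[0, 0, 0], [0, 0, 8], 255],
  [[0, 0, 0], [0, 0, 11], 255],
  [[0, 0, 0], [0, 0, 12.2], 255],
  [[0, 0, 0], [0, 0, 12.2], 255],
  [[0, 0, 0], [0, -1.2, 12.2], 255],
  [[0, 0, 0], [0, -2.4, 12.2], 255],
  [[0, 0, 0], [0, -3.3, 12.2], 255],
])

```text
clock: 7.7
tcp_pos: [0.5902, 0.0924, 0.2174]
orientation: [0.001, 0.583, 0.813, 0.001]
wrist_force: [1.7, 0.1, 1.7]
finger_gap: 0.0
grip_force: 1.2
```

```bash
python3 -c "
from h import *
st()
p,d,W=look('scene');save(cv2.resize(p[60:260,220:420],None,fx=3,fy=3),'e.png')"
```

```text
t 7.7 tcp box [0.1358 0.     0.2174] toolaxes in box [[-0.001, 1.0, 0.002], [1.0, 0.001, -0.0], [-0.0, 0.002, -1.0]] F [1.73 0.06 1.65] gap 4.806372355792236e-05
```

View pics/e.png

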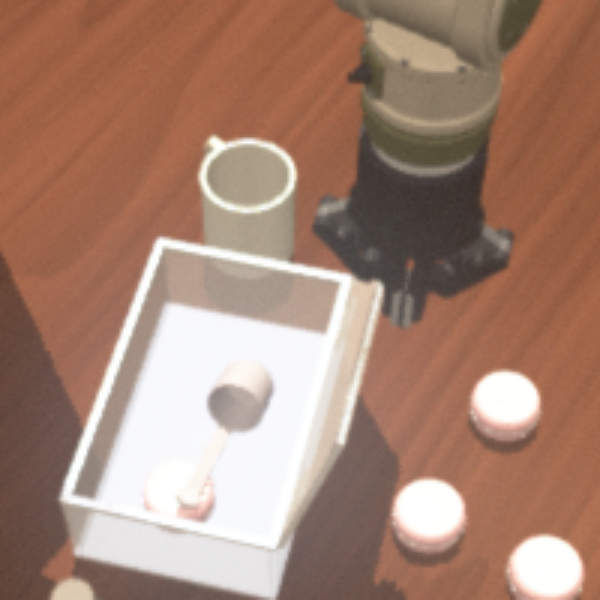

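The scoop lies with its handle on the case at (190,490) in the crop. The fingers are behind the lid, in light contact (1.7 N). Now I swing the lid along its arc.

Request:
carry_out([
  [[0, 0, 0], [0, -1.7, 0], 255],
  [[0, 0, 0], [0, -3.2, -0.3], 255],
  [[0, 0, 0], [0, -4.5, -0.3], 255],
  [[0, 0, 0], [0, -5.8, -0.2], 255],
  [[0, 0, 0], [0, -7.1, 0], 255],
  [[0, 0, 0], [0, -8.4, 0.3], 255],
  [[0, 0, 0], [0, -9.6, 0.8], 255],
  [[0, 0, 0], [0, -10.7, 1.4], 255],
])

```text
clock: 8.75
tcp_pos: [0.4883, 0.0581, 0.2019]
orientation: [-0.0, 0.583, 0.813, -0.0]
wrist_force: [0.8, 0.3, 1.1]
finger_gap: 0.0002
grip_force: 0.6
```

```bash
python3 -c "
from h import *
st()
for n in('top','scene'):
  p,d,W=look(n);Q=box(W.reshape(-1,3));q=Q[(abs(Q[:,1])<.12)&(abs(Q[:,1])>.07)&(Q[:,2]>.11)&(Q[:,2]<.3)&(abs(Q[:,0])<.15)]
  if len(q)>20: f=np.polyfit(q[:,0],q[:,2],1);print(n,len(q),'lid',f,np.arctan(-f[0]),q[:,2].max())
"
```

```text
t 8.75 tcp box [2.830e-02 1.000e-04 2.019e-01] toolaxes in box [[-0.001, 1.0, -0.0], [1.0, 0.001, 0.0], [0.0, -0.0, -1.0]] F [0.79 0.34 1.14] gap 0.00018773406967892813
top 252 lid [-1.66973505  0.23470161] 1.031187947332155 0.23527906153085243
scene 1160 lid [-1.6535905   0.23239203] 1.0268954175668976 0.2301246149064624
```

Request:
carry_out([
  [[0, 0, 0], [0, -1.1, 0.7], 255],
  [[0, 0, 0], [0, -2.1, 1.5], 255],
  [[0, 0, 0], [0, -3.0, 2.4], 255],
  [[0, 0, 0], [0, -3.8, 3.4], 255],
  [[0, 0, 0], [0, -4.5, 4.5], 255],
  [[0, 0, 0], [0, -5.1, 5.7], 255],
  [[0, 0, 0], [0, -5.6, 6.9], 255],
  [[0, 0, 0], [0, -6.0, 8.1], 255],
])

```text
clock: 9.85
tcp_pos: [0.4321, 0.039, 0.1204]
orientation: [-0.0, 0.583, 0.813, 0.0]
wrist_force: [-0.5, 0.6, 0.4]
finger_gap: 0.0001
grip_force: 0.4
```

Request:
carry_out([
  [[0, 0, 0], [0, -0.2, 1.0], 255],
  [[0, 0, 0], [0, -0.3, 1.8], 255],
  [[0, 0, 0], [0, -0.3, 2.3], 255],
  [[0, 0, 0], [0, -0.3, 2.6], 255],
  [[0, 0, 0], [0, -0.3, 2.8], 255],
  [[0, 0, 0], [0, -0.3, 2.8], 255],
  [[0, 0, 0], [0, -0.3, 2.8], 255],
  [[0, 0, 0], [0, -0.3, 2.8], 255],
])

```text
clock: 10.85
tcp_pos: [0.4298, 0.0382, 0.0953]
orientation: [0.001, 0.583, 0.813, 0.0]
wrist_force: [-6.7, 0.2, 20.2]
finger_gap: -0.0002
grip_force: 9.8
```

```bash
cat >> h.py <<'E'
def lid():
  for n in('top','scene'):
    p,d,W=look(n);Q=box(W.reshape(-1,3));q=Q[(abs(Q[:,1])<.127)&(Q[:,2]>.086)&(Q[:,2]<.14)&(abs(Q[:,0])<.085)&(abs(Q[:,1])>.05)]
    f=np.polyfit(q[:,0],q[:,2],1)
    for k in range(4): q=q[abs(np.polyval(f,q[:,0])-q[:,2])<.006]; f=np.polyfit(q[:,0],q[:,2],1)
    print(n,len(q),'lid',f,np.arctan(-f[0]))
  return p
E
python3 -c "
from h import *
st();lid()"
```

```text
t 10.85 tcp box [-0.0335  0.      0.0953] toolaxes in box [[-0.001, 1.0, 0.001], [1.0, 0.001, -0.001], [-0.001, 0.001, -1.0]] F [-6.68  0.23 20.21] gap -0.00021008760828580855
top 2341 lid [0.00310086 0.09540767] -0.0031008488231971205
scene 3241 lid [0.00385105 0.09360272] -0.003851028665335575
```

The lid is shut, with the TCP at 95.3 mm and 20 N of contact force. Retreat straight up and check.

Request:
carry_out([
  [[0, 0, 0], [0, 0, -1], 255],
  [[0, 0, 0], [0, 0, -4], 255],
  [[0, 0, 0], [0, 0, -8], 255],
  [[0, 0, 0], [0, 0, -12], 255],
  [[0, 0, 0], [3, -4, -15], 255],
  [[0, 0, 0], [6, -7, -15], 255],
  [[0, 0, 0], [6, -7, -15], 255],
  [[0, 0, 0], [6, -7, -15], 255],
])

```text
clock: 11.95
tcp_pos: [0.345, 0.0725, 0.2436]
orientation: [0.001, 0.583, 0.813, 0.001]
wrist_force: [0.7, 0.1, 0.5]
finger_gap: -0.0
grip_force: 0.0
```

```bash
python3 -c "
from h import *
st();p=lid();save(cv2.resize(p[60:340,200:420],None,fx=2,fy=2),'f.png')"
```

```text
t 11.95 tcp box [-0.103   0.0597  0.2436] toolaxes in box [[-0.001, 1.0, 0.002], [1.0, 0.001, -0.001], [-0.001, 0.002, -1.0]] F [0.7  0.07 0.5 ] gap -3.927706712864233e-06
top 3680 lid [0.00316308 0.09538633] -0.0031630655276328
scene 3946 lid [0.00178447 0.09357493] -0.0017844637800587264
```

View pics/f.png

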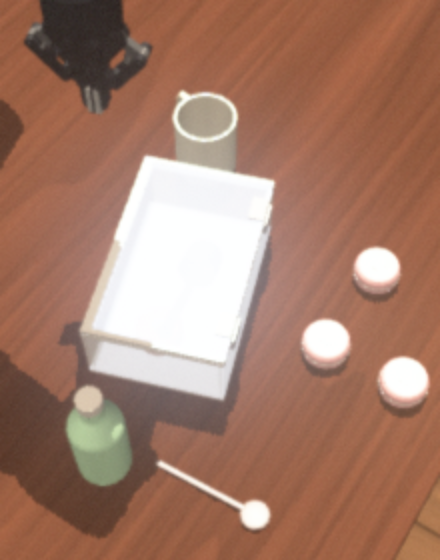

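The lid lies flat on the rim, and the scoop is faintly visible inside at (200,255). The mug, bottle and teaspoon are in place, and the hand is clear.

```bash
python3 -c "
from h import *
print(env.hand_in())"
```

```text
the job is handed in; nothing more can be done
None
```

I tipped the scoop over so it lies inside the box, shut the lid fully (measured within 0.004 rad), and handed the job in with the hand clear; the hand-in gave no verdict.

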